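Index the lathe turret to the die holder and clamp it

ROBOT

A 6-joint arm with a two-finger parallel gripper is mounted at the origin on the work surface. World frame = base frame: x ahead of the robot, y to its left, z up, the work surface at z = 0. Lengths are in mm, angles in rad, forces in N, time in s.
With the tool pointing down it reaches from about 300 to 875 mm from the base axis. Payload 4.2 kg.
Tool frame: the origin (TCP) lies on the centre line of the jaws, within the pads' length; the fingertips stand 11 mm ahead of it and the grasp point (between the pads) lies 8 mm behind it; y points along the fingers, x is the direction in which the jaws open and shut, and the axes are right-handed (so a half turn about y gives the same grasp; the last joint's range is limited). The gripper opens to 85 mm and grips with 20 to 120 N. Pads are 22 mm wide; open, the fingers measure 114 mm over their backs; the gripper's body (76 mm by 85 mm) begins 54 mm behind the grasp point. The pads swing forward as they close: fully open they stand 13 mm farther back than shut.
Start: joints at [-1.292, 0.32, 1.565, -0, 1.257, -0.02], TCP at [169.267, -549.535, 242.338] pointing down, gripper open.
Joint ranges: [-3.11, 3.11], [-0.84, 2.01], [0.21, 2.61], [-1.34, 4.49], [0.05, 2.63], [-2.56, 2.56]. Speed limits (rad/s): [2.57, 2.57, 3.14, 3.14, 3.14, 3.14].

INTERFACE

Orientations are given as a unit quaternion [x, y, z, w].
In Python, from rig import bot, optics, regions_of, pinpoint gives the robot as it stands.
- The arm moves only by the tool step_arm, never from a script. Its argument "increments" is a list of rows, each a list of 5 numbers: the opening, from -1 (shut) to 1 (fully open), so that 0 is half open, then the shift along the tool's x, y, z in mm, then the turn about the tool's y in rad. A call has 1 to 10 rows; each row is the pose to reach, as a shift and turn from the pose commanded when the call began, along the tool's axes at that moment; what a row does not reach only later rows make up. A row lasts 1/8 s, in which the tool goes at most 62.5 mm and 10.7 degrees, less where a joint would pass 70% of its speed; a pose out of reach is approached as far as the arm can. A call with a gripper value outside its range is refused whole. The fingers move at their own pace and stop on an object; "newtons" is the grip in N (left out, the last holds). Time passes only in rows, so rows that repeat a pose let the fingers close. It gives the time, the measured TCP pose, the force and the opening at its end, in the units of the state.
- bot.read_state(): the state, without advancing time (a new reading comes with each control period).
- optics.camera(name): name is "side" or "top" or "wrist"; returns a dict with "image" (420x560x3 uint8, red, green, blue), "range_z" (420x560 float32, mm along the optical axis (not along the pixel's ray), 0 where there is no reading), "camera_matrix" (3x3 intrinsics, pixels), "extrinsics" (4x4, takes a point from camera to world coordinates). Camera axes: x right, y up, looking along -z (the intrinsics and any distortion apply to the point x, -y, -z); pixel columns grow to the right and rows downward; lengths in mm; the calibration is good to about 2 mm. A picture is of the moment at which its call begins.
- bot.close_job(): hands the job in, once; it reports no verdict.
Trained networks look in the newest picture that a camera, given by its name, has taken for a name from the list of things; names that differ only in an ending like _2 or _b are one class to them, and where a whole thing is asked for, a point or a joint stands for the part that bears it (a point fixed in the world has none). Each returns a list of dicts, best first, with "conf" (0 to 1); they miss things now and then, are a little off and sometimes report something else, mostly with a low value. They report only what shows in the picture. A call takes as long as a camera call.
- regions_of(camera, target): "mask" (420x560 bool, what is visible of it) and "location" ([column, row] in pixels, amid what is visible of it).
- pinpoint(camera, target): "location" ([column, row] in pixels: a listed point, or the origin of a listed thing).
The state is a dict: "clock": time; "qpos": joint angles; "joint_velocities": joint speeds; "joint_efforts": joint torques, N m; "ee_pos": TCP position; "orientation": TCP orientation; "force": force on the tool from outside, world axes, zero at the start; "wrist_torque": the same for the moment, N m; "gripper_width": finger opening in mm.
Only numpy, scipy, OpenCV 4.12 (cv2) and the standard library are available. Lean on these libraries where they do the work, as an engineer would, in place of code of your own. Each camera call takes 0.05 s, during which the arm holds its last target.

TASK

The brass rod in the lathe chuck is to be threaded next. Turn the six-sided tool turret, click by click, until the die holder (the short fat drum) points straight at the rod and has clicked into place, then swing the ball-ended clamp lever on top of the turret clockwise, seen from above, as far as it goes so that the turret is locked. Leave the bottle, the spanner and the parts tray where they are.

Things in the scene. Friction and masses are not known exactly. Their poses are not given: they have to be found in the camera images.
- lathe: Grey bench lathe, fixed; its place and heading vary. Origin on the bench under the turret's upright axis; z up, y along the spindle (205 mm up) from turret to chuck, x away from the operator. Chip tray below: 230 mm wide, 40 mm high, y -230 to 570 mm. The turret slide under the turret is 82 mm wide, its top at 171 mm (177 mm within 42 mm of the axis).
- rod_end (a point): Centre of the free end of the brass rod, 12 mm thick, held in the chuck: on the spindle axis, 200 mm from the turret's axis. The chuck, 100 mm across, has its jaws' ends 233 mm from the turret's axis; the headstock begins at 335 mm and is 285 mm high.
- turret (a joint): Turret angle in rad about its upright axis, growing anticlockwise seen from above; 0 or whole turns: die holder points at the chuck. Turns endlessly both ways. Six clicks, 60 degrees apart, at 0, 60, 120...; about 0.4 N m (5 N at 85 mm) to leave a notch, falling to none half-way; past half-way it is pulled on into the next notch. Starts in or near any notch but 0, springs into it.
- turret_centre (a point): On the turret's axis, 205 mm above the bench. The turret is a steel hexagon 76 mm across flats, 178 to 232 mm above the bench; a tool sticks out level from each flat. Anticlockwise seen from above: die holder, bar stop, drill chuck, twist drill, knurling tool, tap. Shut fingers fit between them from above (middle of each gap, 80 to 90 mm from the axis) to push a tool round.
- die_face (a point): Centre of the flat round end face of the die holder, 98 mm from the turret's axis. The holder is a short fat dark drum 40 mm across, from 60 to 98 mm from the axis, on an 18 mm shank. Its axis is level, 205 mm above the bench. In the end this face must look straight at the rod.
- stop_end (a point): End of the bar stop, a plain steel rod 16 mm thick, 105 mm from the turret's axis, 60 degrees anticlockwise of the die holder. Its axis is level, 205 mm above the bench.
- chuck_end (a point): Tip of the centre drill in the small drill chuck, 113 mm from the turret's axis, 120 degrees from the die holder. The chuck is 34 mm across from 50 to 78 mm, tapers to 18 mm at 94 mm; the centre drill is 8 mm thick. Its axis is level, 205 mm above the bench.
- drill_end (a point): Tip of the twist drill, 116 mm from the turret's axis, opposite the die holder. 11 mm thick, in a 24 mm collar that ends 68 mm from the axis. Its axis is level, 205 mm above the bench.
- knurl_end (a point): End of the knurling tool, 107 mm from the turret's axis, 120 degrees clockwise of the die holder: a square block 34 mm wide and 30 mm high, from 57 to 107 mm, two small wheels in its forked end. Its axis is level, 205 mm above the bench.
- tap_end (a point): Tip of the tap, 114 mm from the turret's axis, 60 degrees clockwise of the die holder. 10 mm thick, in a 24 mm collar that ends 64 mm from the axis. Its axis is level, 205 mm above the bench.
- clamp (a joint): Clamp lever's angle in rad about the turret's axis; it does not turn with the turret. 0 tight at its stop; grows anticlockwise seen from above; starts loose, 0.9 to 1.2; at most 1.35. Stays where left; takes 3 to 4 N at the knob. At angle q it points q - 115 degrees from the lathe's x axis. Tight, it locks the turret; it goes home only while the turret stands in a notch.
- clamp_knob (a point): Centre of the lever's black ball knob, 30 mm across, 96 mm from the turret's axis, 285 mm above the bench. The lever is an 11 mm rod rising to it from a hub over the turret, 34 mm across, 238 to 258 mm above the bench (its stud ends at 270 mm).
- oil_bottle: White oil bottle, 56 mm across, 150 mm high, right of the lathe. Origin at the centre of its underside. Not to be moved.
- spanner: Steel spanner 170 mm long lying flat along the chip tray's floor, 20 mm above the bench, in front of the lathe bed, on the operator's side. Not to be moved.
- parts_tray: Grey two-compartment tray 110 x 150 x 35 mm, right of the lathe. Origin at the centre of its underside. Not to be moved.

How it is judged:
By the outcome, as a careful person would: the job done as asked, in the order asked, and still so for the second after the job is handed in, with the robot touching nothing.
It also fails if it takes over 54 s, if anything falls off the work surface, if the arm or the gripper's body presses on something with over 40 N, if the wrist force passes 120 N, or if a joint passes its speed limit or range.

## Working session

There is one attempt and no reset: what is moved stays moved. The work goes in short steps, Python scripts to look and compute and a tool call to move; the robot and the scene stay as the last step left them, time stands still between calls to the robot, and variables do not carry over. Pictures are saved under pics/ and viewed, and the job is handed in when it is done.

Besides the shell and the picture viewer there is one more tool, called after "Emit:" by a JSON object that holds its "name" and its "arguments", one argument or row to a line. step_arm: Moves the arm, as the interface text tells. Its arguments: {"type":"object","properties":{"increments":{"type":"array"},"newtons":{"type":"number"}},"required":["increments"]}

```bash
mkdir -p pics; ls; cat > h.py <<'E'
import numpy as np, cv2
from rig import bot, optics, regions_of, pinpoint
def px2w(c,u,v,z=None,d=None):
    K=c["camera_matrix"];E=np.array(c["extrinsics"])
    r=np.array([(u-K[0][2])/K[0][0],-(v-K[1][2])/K[1][1],-1.0])
    if d is None:
        R=E[:3,:3]@r; t=(z-E[2,3])/R[2]; return E[:3,3]+t*R
    return E[:3,:3]@(r*d)+E[:3,3]
def w2px(c,p):
    K=c["camera_matrix"];E=np.linalg.inv(np.array(c["extrinsics"]))
    q=E[:3,:3]@np.array(p)+E[:3,3]
    return np.array([K[0][2]+K[0][0]*q[0]/-q[2],K[1][2]+K[1][1]*q[1]/q[2]])
E
python3 - <<'E'
from h import *
print(bot.read_state())
for n in ["side","top","wrist"]:
    c=optics.camera(n); cv2.imwrite(f"pics/{n}0.png",c["image"][:,:,::-1])
    print(n,c["camera_matrix"],c["extrinsics"],[k for k in c])
    for t in ["turret_centre","die_face","stop_end","chuck_end","drill_end","knurl_end","tap_end","clamp_knob","rod_end","lathe","oil_bottle"]:
        r=pinpoint(n,t)
        print(t,[(np.round(x["location"]),round(x["conf"],2)) for x in r[:2]])
E
```

```text
pics
{'clock': 0.0, 'qpos': array([-1.29199485e+00,  3.20333966e-01,  1.56569542e+00, -1.27270930e-05,
        1.25741125e+00, -1.99954765e-02]), 'joint_velocities': array([-1.12670190e-03,  8.46564082e-05,  1.98049080e-03, -1.03039805e-03,
       -1.41494727e-03,  5.05606912e-04]), 'joint_efforts': array([-1.64724544e-03, -4.15531683e+01, -2.34166270e+01, -3.70307100e-05,
        8.33540107e-03,  4.34491355e-06]), 'ee_pos': array([ 169.13460214, -549.07475461,  241.45172677]), 'orientation': array([-0.56845752,  0.42052779, -0.41948707,  0.56924777]), 'force': array([ 0.42421233,  0.11074819, -0.25038932]), 'wrist_torque': array([-0.03270757,  0.00892079,  0.01499393]), 'gripper_width': 85.85286678990867}
side [[466.91516312   0.         277.41797846]
 [  0.         466.91516312 203.98300568]
 [  0.           0.           1.        ]] [[-8.38034228e-01  3.34862403e-01 -4.30773494e-01 -3.04161653e+01]
 [-5.45424474e-01 -5.35153243e-01  6.45076080e-01  6.93562338e+02]
 [-1.45181063e-02  7.75550241e-01  6.31118885e-01  1.02617782e+03]
 [ 0.00000000e+00  0.00000000e+00  0.00000000e+00  
[... 1484 characters left out ...]
]
lathe [(array([240., 195.]), 0.56)]
oil_bottle [(array([414., 199.]), 0.73), (array([215., 228.]), 0.64)]
wrist [[296.35037155   0.         281.49388256]
 [  0.         296.35037155 207.31664129]
 [  0.           0.           1.        ]] [[ 2.94274884e-01  9.22218087e-01  2.50830805e-01  2.32774050e+02]
 [-9.55720250e-01  2.84246440e-01  7.61758826e-02 -5.31670648e+02]
 [-1.04698671e-03 -2.62140729e-01  9.65029089e-01  3.74600771e+02]
 [ 0.00000000e+00  0.00000000e+00  0.00000000e+00  1.00000000e+00]] ['image', 'range_z', 'camera_matrix', 'extrinsics']
turret_centre []
die_face []
stop_end []
chuck_end []
drill_end []
knurl_end []
tap_end []
clamp_knob []
rod_end []
lathe []
oil_bottle []
```

View pics/top0.png

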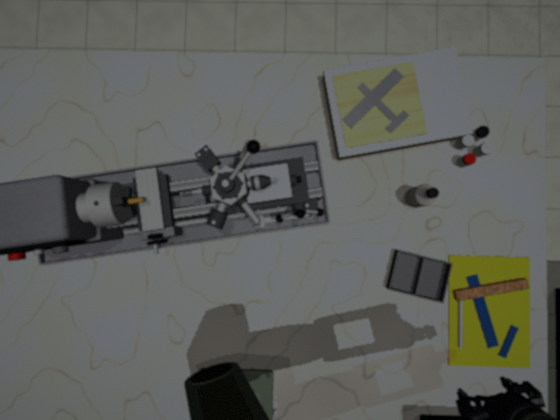

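View pics/side0.png

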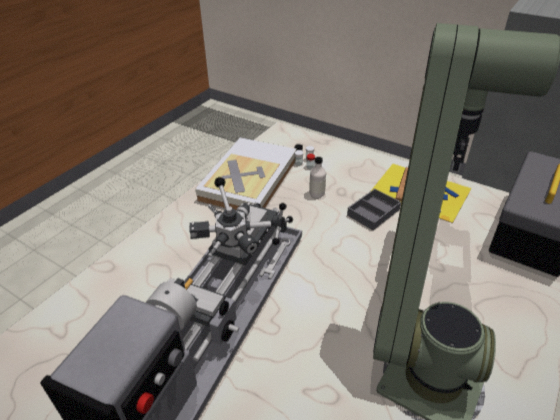

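```bash
python3 - <<'E'
from h import *
from scipy.optimize import least_squares
P={}
for n in ["side","top"]:
    c=optics.camera(n)
    for t in ["turret_centre","die_face","stop_end","chuck_end","drill_end","knurl_end","tap_end","rod_end","clamp_knob"]:
        z=285 if t=="clamp_knob" else 205
        r=pinpoint(n,t)
        for x in r[:2]:
            print(n,t,np.round(px2w(c,*x["location"],z=z)),round(x["conf"],2))
E
```

```text
side turret_centre [583.  -1. 205.] 0.58
side die_face [487.  28. 205.] 0.6
side stop_end [502. -77. 205.] 0.88
side chuck_end [ 597. -111.  205.] 0.85
side chuck_end [676.  61. 205.] 0.64
side drill_end [695. -35. 205.] 0.63
side knurl_end [672.  61. 205.] 0.79
side knurl_end [504. -76. 205.] 0.72
side tap_end [561. 112. 205.] 0.63
side tap_end [ 282. -252.  205.] 0.19
side rod_end [544. 202. 205.] 0.74
side rod_end [698. -51. 205.] 0.71
side clamp_knob [655. -60. 285.] 0.79
top turret_centre [588. -12. 205.] 0.94
top die_face [496.  28. 205.] 0.75
top die_face [ 605. -110.  205.] 0.42
top stop_end [505. -63. 205.] 0.86
top stop_end [556. -22. 205.] 0.59
top chuck_end [ 608. -109.  205.] 0.71
top drill_end [692. -49. 205.] 0.95
top knurl_end [664.  57. 205.] 0.81
top tap_end [560. 108. 205.] 0.74
top tap_end [696. -48. 205.] 0.64
top rod_end [552. 207. 205.] 0.89
top clamp_knob [655. -58. 285.] 0.72
top clamp_knob [648.  49. 285.] 0.27
```

The top view shows the turret at about (232,183), the rod at about (135,200) and the knob at (254,147). The drum is at the lower left (216,222), so the die is one click anticlockwise of the rod. I'll fit the geometry next.

```bash
cat > fit.py <<'E'
from h import *
from scipy.optimize import least_squares
R={"die_face":(98,0),"stop_end":(105,60),"chuck_end":(113,120),"drill_end":(116,180),"knurl_end":(107,240),"tap_end":(114,300)}
def fit(p0,cams=("side","top"),reps=1,verbose=True):
    obs=[]
    for n in cams:
        for k in range(reps):
            c=optics.camera(n)
            for t in list(R)+["turret_centre","rod_end","clamp_knob"]:
                for x in pinpoint(n,t)[:2]:
                    if x["conf"]>.3: obs.append((n,c,t,np.array(x["location"]),x["conf"]))
    def pos(p,t):
        cx,cy,h,a,q=p
        if t=="turret_centre": return [cx,cy,205]
        if t=="rod_end": return [cx+200*np.cos(h),cy+200*np.sin(h),205]
        if t=="clamp_knob":
            b=h-np.pi/2+q-np.radians(115); return [cx+96*np.cos(b),cy+96*np.sin(b),285]
        r,d=R[t]; b=h+a+np.radians(d); return [cx+r*np.cos(b),cy+r*np.sin(b),205]
    def res(p): return np.concatenate([(w2px(c,pos(p,t))-l)*w for n,c,t,l,w in obs])
    s=least_squares(res,p0,loss="soft_l1",f_scale=1.5)
    if verbose:
        for n,c,t,l,w in obs: print(n,t,np.round(w2px(c,pos(s.x,t))-l,1),round(w,2))
    print("c",s.x[:2].round(1),"heading",np.degrees(s.x[2]).round(1),"turret",np.degrees(s.x[3]).round(1),"clamp",s.x[4].round(3))
    return s.x,pos
E
python3 - <<'E'
from fit import *
from scipy.spatial.transform import Rotation as Ro
x,pos=fit([585,-5,np.radians(100),np.radians(60),1.17],reps=2)
np.save("fit.npy",x)
for t in list(R)+["clamp_knob","rod_end"]: print(t,np.round(pos(x,t)))
s=bot.read_state();print(s["clock"]);print(Ro.from_quat(s["orientation"]).as_matrix().round(3))
c=optics.camera("top");D=c["range_z"]
# height map from depth
v,u=np.mgrid[0:420,0:560];P=np.stack([px2w(c,0,0,d=0)*0]*1)
K=c["camera_matrix"];E=c["extrinsics"]
q=np.stack([(u-K[0,2])/K[0,0]*D,-(v-K[1,2])/K[1,1]*D,-D],-1)@E[:3,:3].T+E[:3,3]
q[D==0]=0
im=np.clip(q[...,2],0,400)/400*255
crop=im[110:270,60:340].astype(np.uint8)
cv2.imwrite("pics/h0.png",cv2.applyColorMap(cv2.resize(crop,None,fx=2.8,fy=2.8,interpolation=0),cv2.COLORMAP_JET))
cv2.imwrite("pics/t0z.png",cv2.resize(c["image"][110:270,60:340,::-1],None,fx=2.8,fy=2.8,interpolation=2))
hx=q.reshape(-1,3);
for a in range(0,360,10):
    b=np.radians(a);row=[]
    for r in (60,85,110,135,160):
        m=np.hypot(hx[:,0]-x[0]-r*np.cos(b),hx[:,1]-x[1]-r*np.sin(b))<5
        row.append(int(hx[m,2].max()) if m.any() else -1)
    print(a,row)
E
```

```text
side die_face [-3.8 -1. ] 0.84
side stop_end [-0.1  3.6] 0.57
side stop_end [ 32.9 -58.9] 0.42
side chuck_end [-2.4  1.4] 0.94
side drill_end [ 2.5 -0. ] 0.86
side drill_end [-41.1 -44.4] 0.39
side knurl_end [1.5 0.8] 0.62
side tap_end [-5.8  1.9] 0.8
side turret_centre [ 0.9 -0.8] 0.68
side turret_centre [ 19.3 -30.2] 0.61
side rod_end [-2.5 -2.1] 0.81
side clamp_knob [ 0.4 -1.9] 0.68
side die_face [-0.4  0.3] 0.86
side stop_end [0.6 2.8] 0.84
side chuck_end [-0.3  2.6] 0.85
side drill_end [ 2.4 -2.1] 0.65
side knurl_end [-0.2  1. ] 0.58
side tap_end [-3.7 -1.8] 0.81
side turret_centre [-0.   1.5] 0.8
side rod_end [-0.1 -3. ] 0.77
side clamp_knob [2.6 0. ] 0.64
top die_face [4.3 1.3] 0.83
top chuck_end [0.2 0.8] 0.77
top chuck_end [-133.4  -16.8] 0.55
top drill_end [-0.9  0.6] 0.9
top knurl_end [-0.9 -1.2] 0.93
top knurl_end [-214.  -124.5] 0.66
top tap_end [-0.3  0.9] 0.75
top turret_centre [-1.   0.7] 0.58
top rod_end [3.  1.1] 0.89
top clamp_knob [ 1.4 -0.2] 0.87
top die_face [1.3 0.1] 0.82
top die_face [-42.6   7.5] 0.44
top stop_end [4.5 2.6] 0.68
top chuck_end [3.5 3.7] 0.73
t
[... 806 characters left out ...]

100 [221, 214, 213, 26, 24]
110 [213, 105, 119, 122, 124]
120 [118, 122, 122, 114, 85]
130 [121, 119, 85, 80, 22]
140 [-1, -1, -1, 24, 41]
150 [227, 225, 22, 43, 5]
160 [226, 230, 24, 4, 4]
170 [223, 222, 41, 5, 4]
180 [85, 27, 46, 3, 6]
190 [135, 24, 45, 5, 4]
200 [86, 25, 44, 4, 5]
210 [212, -1, 42, 3, 4]
220 [217, 215, 23, 4, 6]
230 [203, 84, 31, 26, 4]
240 [172, 142, 27, 109, 25]
250 [175, 173, 145, 82, 201]
260 [176, 174, 174, 146, 148]
270 [222, 176, 175, 175, 145]
280 [225, 222, 208, 172, 168]
290 [223, 214, 174, 174, 145]
300 [219, 175, 175, 144, 145]
310 [174, 174, 145, -1, 23]
320 [279, 300, 296, 23, 24]
330 [279, 298, 24, 25, 2]
340 [222, 214, 212, 43, 5]
350 [219, 22, 22, -1, 2]
```

View pics/t0z.png

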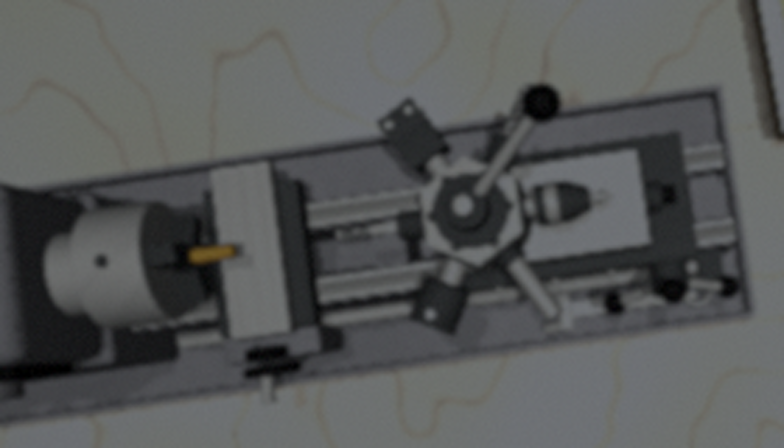

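The fit agrees with the depth map: axis near (583,-3), heading about 100°, and die at +60°, so one click clockwise. I'll go above the gap between the die and the bar stop with the fingers shut.

Emit:
{"name": "step_arm", "arguments": {
  "increments": [
    [-1,-20,-30,24,0],
    [-1,-60,-60,70,0],
    [-1,-100,-90,115,0],
    [-1,-140,-90,161,0],
    [-1,-180,-90,207,0],
    [-1,-220,-90,253,0],
    [-1,-260,-90,299,0],
    [-1,-300,-90,345,0],
    [-1,-340,-90,391,0],
    [-1,-380,-90,437,0]
  ],
  "newtons": 20
}}

```text
clock: 6.1
ee_pos: [475.8, -55.8, 332.6]
orientation: [-0.569, 0.42, -0.42, 0.569]
force: [0.6, -0.7, -0.1]
gripper_width: -0.4
```

```bash
python3 - <<'E'
from h import *
from scipy.spatial.transform import Rotation as Ro
s=bot.read_state();print(s["clock"],s["ee_pos"],s["force"],s["gripper_width"],Ro.from_quat(s["orientation"]).as_matrix().round(3))
c=optics.camera("wrist");cv2.imwrite("pics/w1.png",c["image"][:,:,::-1])
E
```

```text
6.1 [475.8446535  -55.78522814 332.60215029] [ 0.61912891 -0.72528451 -0.13916472] -0.3750926855998717 [[ 0.295  0.001  0.956]
 [-0.956 -0.001  0.295]
 [ 0.001 -1.     0.001]]
```

View pics/w1.png

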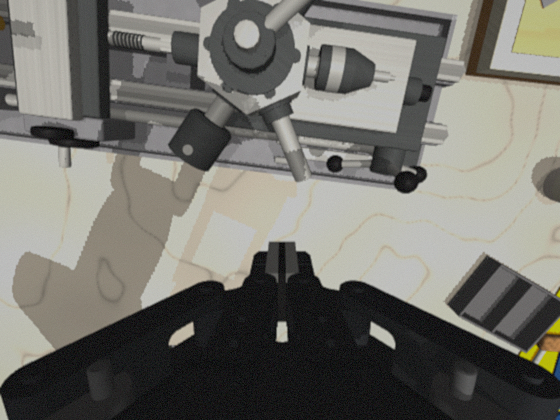

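The wrist view shows the stud at (247,36), die drum at (200,140), bar stop end at (302,178), tap at (115,40) and drill chuck at (345,68). It gives a clear refinement, so I'll refit with this camera.

```bash
python3 - <<'E'
from fit import *
x=np.load("fit.npy")
c=optics.camera("wrist")
for t,z in [("stop_end",205),("chuck_end",205),("die_face",205),("tap_end",205),("turret_centre",205)]:
    print(t,[(np.round(px2w(c,*r["location"],z=z)),round(r["conf"],2)) for r in pinpoint("wrist",t)[:2]])
print("stud",px2w(c,247,36,z=270).round(), "stopend",px2w(c,302,178,z=208).round(), "chucktip", px2w(c,397,77,z=205).round(),"tapaxis",px2w(c,112,39,z=205).round())
x2,pos=fit(x,cams=("wrist","side","top"),verbose=False)
np.save("fit.npy",x2)
E
```

```text
stop_end [(array([504., -70., 205.]), 0.7)]
chuck_end [(array([ 605., -113.,  205.]), 0.7)]
die_face [(array([494.,  30., 205.]), 0.71), (array([ 451., -290.,  205.]), 0.61)]
tap_end [(array([566., 111., 205.]), 0.76)]
turret_centre [(array([581.,  -0., 205.]), 0.96), (array([503., -68., 205.]), 0.72)]
stud [586.   4. 270.] stopend [507. -60. 208.] chucktip [ 608. -108.  205.] tapaxis [567. 117. 205.]
c [583.4  -2.3] heading 101.6 turret 58.5 clamp 1.083
```

Emit:
{"name": "step_arm", "arguments": {
  "increments": [
    [-1,-20,0,22,0],
    [-1,-31,10,35,0],
    [-1,-31,40,35,0],
    [-1,-31,70,35,0],
    [-1,-31,95,35,0],
    [-1,-31,115,35,0],
    [-1,-31,126,35,0],
    [-1,-31,126,35,0]
  ]
}}

```text
clock: 8.95
ee_pos: [499.0, -17.7, 205.5]
orientation: [0.569, -0.42, 0.419, -0.568]
force: [-0.9, -0.3, -0.6]
gripper_width: 0.1
```

```bash
python3 - <<'E'
from h import *
s=bot.read_state();print(s["clock"],s["ee_pos"],s["force"])
c=optics.camera("wrist");cv2.imwrite("pics/w2.png",c["image"][:,:,::-1])
c=optics.camera("side");cv2.imwrite("pics/s2.png",cv2.resize(c["image"][150:350,130:330,::-1],None,fx=3,fy=3))
# arc plan in current tool axes
C=np.array([584,-1.]);X=np.array([.295,-.956]);Z=np.array([.956,.295])
p0=s["ee_pos"][:2]
for d in range(0,66,5):
    a=np.radians(190-d);p=C+85*np.array([np.cos(a),np.sin(a)])-p0
    print(d,(p@X).round(1),(p@Z).round(1),np.radians(d).round(2))
E
```

```text
8.95 [498.97258499 -17.7156353  205.54035032] [-0.94591853 -0.30336466 -0.63769144]
0 -1.5 1.8 0.0
5 -8.8 3.1 0.09
10 -16.0 5.0 0.17
15 -23.0 7.5 0.26
20 -29.7 10.5 0.35
25 -36.1 14.2 0.44
30 -42.3 18.4 0.52
35 -48.0 23.2 0.61
40 -53.2 28.4 0.7
45 -58.0 34.0 0.79
50 -62.3 40.1 0.87
55 -66.1 46.5 0.96
60 -69.3 53.2 1.05
65 -71.8 60.1 1.13
```

View pics/w2.png

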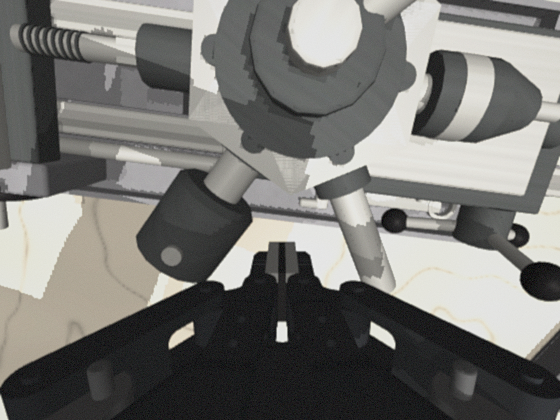

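View pics/s2.png

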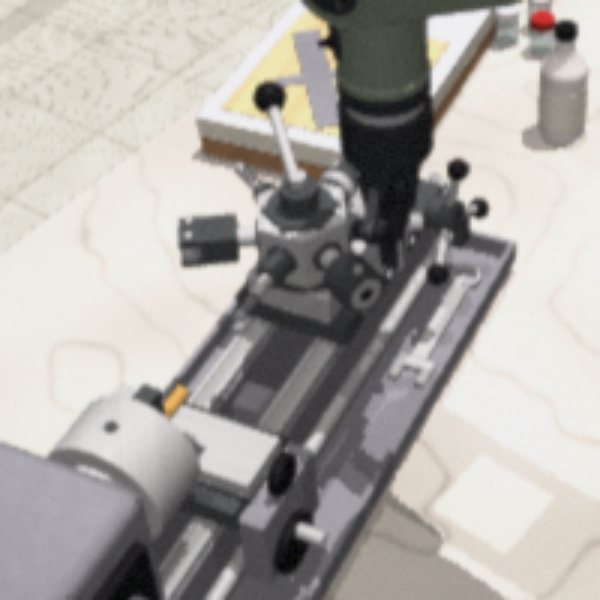

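The fingers are between the drum (195,225) and the bar stop (365,240) in the wrist view. Now I'll push along the arc.

Emit:
{"name": "step_arm", "arguments": {
  "increments": [
    [-1,-9,0,2,0.09],
    [-1,-16,0,4,0.17],
    [-1,-23,0,7,0.26],
    [-1,-30,0,10,0.35],
    [-1,-36,0,14,0.44],
    [-1,-42,0,18,0.52],
    [-1,-48,0,23,0.61],
    [-1,-53,0,28,0.7],
    [-1,-58,0,34,0.79],
    [-1,-62,0,40,0.87]
  ]
}}

```text
clock: 10.3
ee_pos: [520.0, 53.5, 207.4]
orientation: [0.337, -0.621, 0.621, -0.339]
force: [-0.6, 0.1, -1.3]
gripper_width: 0.1
```

```bash
python3 - <<'E'
from h import *
s=bot.read_state();print(s["clock"],s["ee_pos"],s["force"],s["orientation"])
c=optics.camera("wrist");cv2.imwrite("pics/w3.png",c["image"][:,:,::-1])
c=optics.camera("side");cv2.imwrite("pics/s3.png",cv2.resize(c["image"][150:350,130:330,::-1],None,fx=3,fy=3))
E
```

```text
10.3 [520.04736885  53.49708291 207.39882085] [-0.62132207  0.05105565 -1.28738581] [ 0.3373674  -0.62067777  0.62142159 -0.33878837]
```

View pics/w3.png

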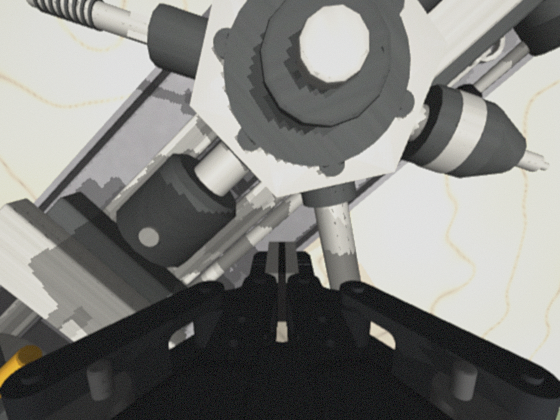

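View pics/s3.png

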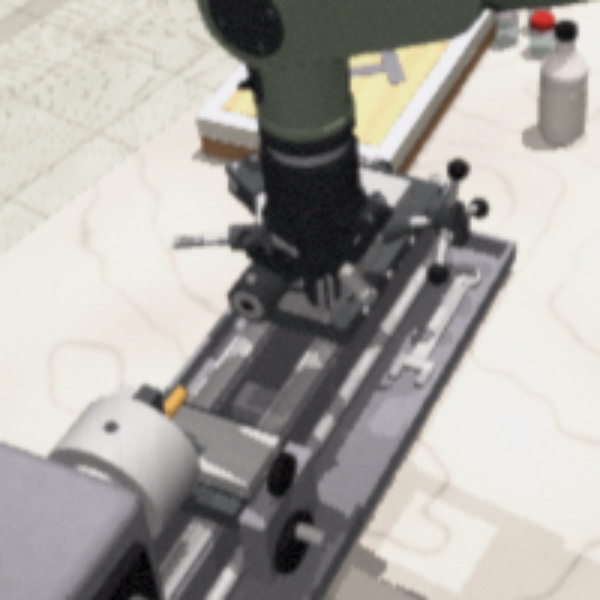

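The turret has jumped into the next notch and the force is near zero. I'll centre the fingers in the gap and lift.

Emit:
{"name": "step_arm", "arguments": {
  "increments": [
    [-1,-5,0,0,0.04],
    [-1,-9,0,1,0.08],
    [-1,-9,-10,1,0.08],
    [-1,-9,-40,1,0.08],
    [-1,-9,-90,1,0.08],
    [-1,-9,-140,1,0.08],
    [-1,-9,-160,-20,0.08],
    [-1,-9,-160,-60,0.08],
    [-1,-9,-160,-60,0.08]
  ]
}}

```text
clock: 11.52
ee_pos: [472.1, 93.8, 368.2]
orientation: [0.314, -0.633, 0.633, -0.316]
force: [1.2, -0.1, -0.3]
gripper_width: 0.2
```

```bash
python3 - <<'E'
from fit import *
from scipy.spatial.transform import Rotation as Ro
s=bot.read_state();print(s["clock"],s["ee_pos"],s["force"],Ro.from_quat(s["orientation"]).as_matrix().round(3))
x=np.load("fit.npy")
x[3]=0
x2,pos=fit(x,cams=("wrist","side","top"))
c=optics.camera("wrist");cv2.imwrite("pics/w4.png",c["image"][:,:,::-1])
c=optics.camera("top");cv2.imwrite("pics/t4.png",cv2.resize(c["image"][110:270,60:340,::-1],None,fx=2.8,fy=2.8,interpolation=2))
print(pos(x2,"clamp_knob"))
E
```

```text
11.525 [472.07898122  93.77032458 368.19458115] [ 1.22362808 -0.06161722 -0.26259674] [[-0.604  0.003  0.797]
 [-0.797  0.001 -0.604]
 [-0.002 -1.     0.002]]
wrist die_face [-2.3  0.3] 0.61
wrist die_face [ 64.5 -74.2] 0.59
wrist stop_end [1.3 1.9] 0.9
wrist chuck_end [-3.6  1. ] 0.71
wrist tap_end [2.5 2.5] 0.64
wrist turret_centre [-2.  -0.9] 0.61
wrist rod_end [-0.8  0.5] 0.93
side die_face [-0.7 -1.4] 0.96
side stop_end [-1.7  1.3] 0.61
side stop_end [-119.6   37.2] 0.48
side chuck_end [ 39.9 -57.1] 0.61
side drill_end [-2.9 -1.8] 0.67
side knurl_end [1.4 0.7] 0.59
side tap_end [-4.9 -0.7] 0.81
side turret_centre [-4.2 -1.7] 0.61
side rod_end [ 0.8 -1.6] 0.66
side rod_end [-124.9   84.4] 0.41
side clamp_knob [-0.2  0.5] 0.58
top die_face [4.8 0.1] 0.57
top stop_end [5.5 2.3] 0.86
top chuck_end [-1.2  0.6] 0.79
top drill_end [-0.6 -2.9] 0.64
top knurl_end [ 0.3 -2.2] 0.77
top tap_end [ 2.1 -0.6] 0.71
top turret_centre [0.6 2.4] 0.79
top rod_end [5.3 0.8] 0.9
top clamp_knob [ 0.9 -1. ] 0.83
c [584.   -2.1] heading 99.5 turret 0.8 clamp 1.234
[np.float64(662.8342631093157), np.float64(-56.91690201661344), 285]
```

View pics/w4.png

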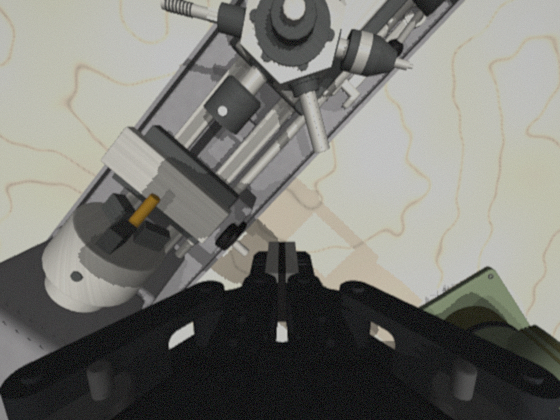

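View pics/t4.png

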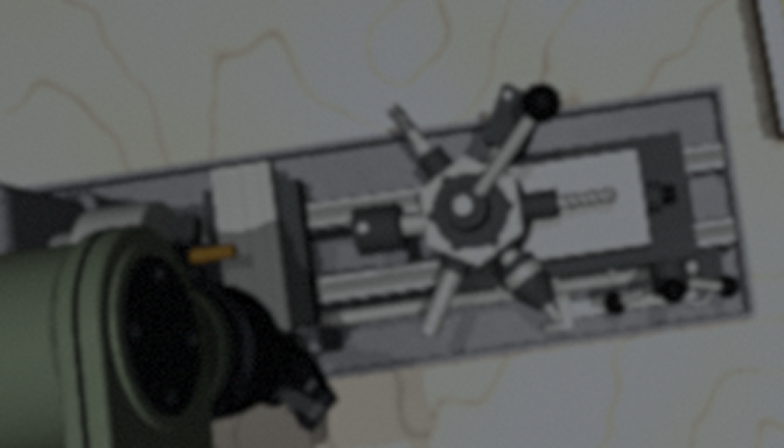

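The die holder is now at the rod: the top view has the drum at (378,228) on the spindle line, and the fit gives 0.8°. The knob is still loose at about -36° in the world frame. Next I'll move beside it, on its anticlockwise side.

Emit:
{"name": "step_arm", "arguments": {
  "increments": [
    [-1,-4,0,23,-0.18],
    [-1,-8,0,46,-0.36],
    [-1,-13,0,69,-0.54],
    [-1,-17,0,92,-0.72],
    [-1,-21,0,115,-0.9],
    [-1,-25,0,138,-1.08],
    [-1,-30,0,161,-1.26],
    [-1,-34,0,184,-1.44],
    [-1,-38,0,207,-1.62],
    [-1,-42,0,228,-1.8]
  ]
}}

```text
clock: 14.38
ee_pos: [681.3, -12.0, 366.0]
orientation: [0.692, -0.146, 0.146, -0.692]
force: [0.8, 0.6, 0.5]
gripper_width: 0.2
```

Emit:
{"name": "step_arm", "arguments": {
  "increments": [
    [-1,0,0,0,-0.15],
    [-1,0,0,0,-0.31],
    [-1,0,0,0,-0.31]
  ]
}}

```text
clock: 14.75
ee_pos: [680.6, -11.6, 366.0]
orientation: [0.706, -0.04, 0.04, -0.706]
force: [0.7, 0.0, 0.1]
gripper_width: -0.1
```

```bash
python3 - <<'E'
from fit import *
from scipy.spatial.transform import Rotation as Ro
s=bot.read_state();M=Ro.from_quat(s["orientation"]).as_matrix();print(s["clock"],s["ee_pos"],s["force"],M.round(3),s["qpos"].round(2))
for n in ("wrist","top","side"):
    c=optics.camera(n)
    print(n,[(px2w(c,*r["location"],z=285).round(),round(r["conf"],2)) for r in pinpoint(n,"clamp_knob")])
    if n!="top": cv2.imwrite(f"pics/{n}5.png",c["image"][:,:,::-1])
E
```

```text
14.75 [680.64360584 -11.60227132 366.03455744] [0.6845401  0.03752473 0.05721426] [[ 0.994 -0.     0.114]
 [-0.114 -0.     0.994]
 [-0.    -1.    -0.   ]] [-0.03  0.46  1.04 -0.    1.64  0.08]
wrist [(array([660., -62., 285.]), 0.89)]
top [(array([660., -56., 285.]), 0.81)]
side [(array([655., -51., 285.]), 0.88)]
```

View pics/wrist5.png

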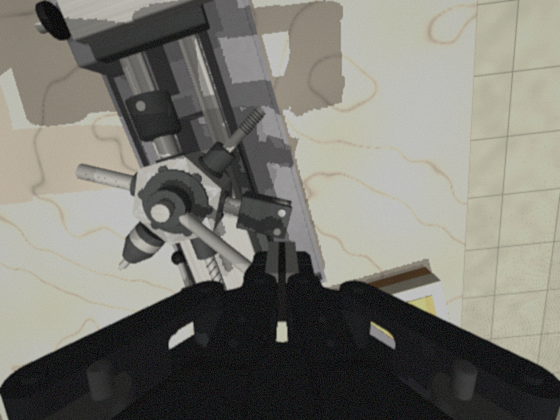

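The hub (160,210) and the lever lead toward the knob, which is hidden behind the gripper. The knob estimate of (659,-56) agrees across all three cameras. I'll descend and work out the arc.

Emit:
{"name": "step_arm", "arguments": {
  "increments": [
    [-1,0,40,0,0],
    [-1,0,75,0,0],
    [-1,0,86,0,0],
    [-1,0,86,0,0]
  ]
}}

```text
clock: 15.55
ee_pos: [680.6, -11.6, 280.4]
orientation: [0.706, -0.04, 0.04, -0.706]
force: [-0.1, 0.5, 0.2]
gripper_width: 0.2
```

```bash
python3 - <<'E'
from h import *
s=bot.read_state();print(s["clock"],s["ee_pos"],s["force"])
C=np.array([584,-2.]);X=np.array([.994,-.114]);Z=np.array([.114,.994])
p0=s["ee_pos"][:2]
for a in list(range(-6,-105,-7)):
    t=np.radians(a);p=C+92*np.array([np.cos(t),np.sin(t)])-p0
    print(a,(p@X).round(1),(p@Z).round(1),np.radians(-6-a).round(2))
c=optics.camera("side");cv2.imwrite("pics/s6.png",cv2.resize(c["image"][110:310,130:330,::-1],None,fx=3,fy=3))
E
```

```text
15.55 [680.63081568 -11.55608339 280.38265706] [-0.14451582  0.52570917  0.22191224]
-6 -5.1 -0.6 0.0
-13 -5.7 -11.9 0.12
-20 -7.6 -22.9 0.24
-27 -10.9 -33.7 0.37
-34 -15.5 -44.0 0.49
-41 -21.2 -53.6 0.61
-48 -28.2 -62.5 0.73
-55 -36.1 -70.4 0.86
-62 -44.9 -77.3 0.98
-69 -54.6 -83.1 1.1
-76 -64.8 -87.7 1.22
-83 -75.6 -91.0 1.34
-90 -86.7 -93.0 1.47
-97 -97.9 -93.6 1.59
-104 -109.1 -92.8 1.71
```

View pics/s6.png

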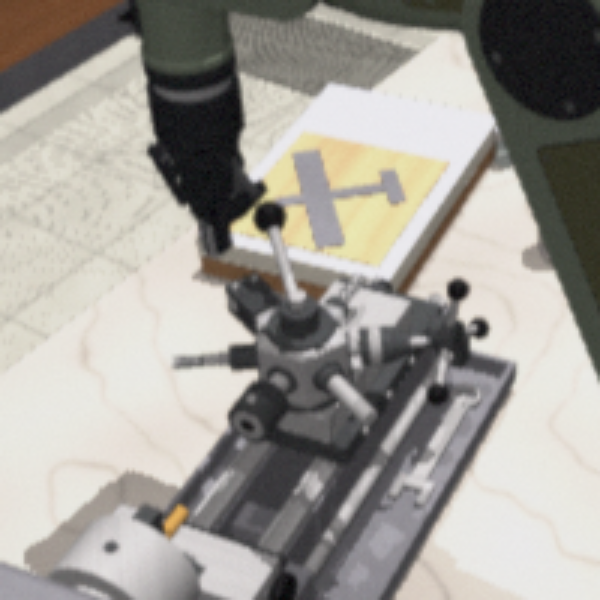

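The side view shows the fingers (215,240) beside the knob (270,217) at its height. Now I'll push clockwise.

Emit:
{"name": "step_arm", "arguments": {
  "increments": [
    [-1,-6,0,-12,0.12],
    [-1,-8,0,-23,0.24],
    [-1,-11,0,-34,0.37],
    [-1,-15,0,-44,0.49],
    [-1,-21,0,-54,0.61],
    [-1,-28,0,-62,0.73],
    [-1,-36,0,-70,0.86],
    [-1,-45,0,-77,0.98],
    [-1,-55,0,-83,1.1],
    [-1,-65,0,-88,1.22]
  ]
}}

```text
clock: 16.85
ee_pos: [608.1, -91.4, 282.8]
orientation: [-0.553, 0.436, -0.44, 0.557]
force: [3.5, 3.5, -1.6]
gripper_width: 0.4
```

```bash
python3 - <<'E'
from fit import *
from scipy.spatial.transform import Rotation as Ro
s=bot.read_state();M=Ro.from_quat(s["orientation"]).as_matrix();print(s["clock"],s["ee_pos"],s["force"],M.round(3))
for n in ("top","side"):
    c=optics.camera(n)
    print(n,[(px2w(c,*r["location"],z=285).round(),round(r["conf"],2)) for r in pinpoint(n,"clamp_knob")])
    if n!="top": cv2.imwrite(f"pics/{n}7.png",cv2.resize(c["image"][110:310,130:330,::-1],None,fx=3,fy=3))
C=np.array([584,-2.])
p0=s["ee_pos"][:2];print("ang",np.degrees(np.arctan2(*(p0-C)[::-1])),np.hypot(*(p0-C)))
X=M[:2,0];Z=M[:2,2]
for a in list(range(-76,-105,-3)):
    t=np.radians(a);p=C+92*np.array([np.cos(t),np.sin(t)])-p0
    print(a,(p@X).round(1),(p@Z).round(1),np.radians(-76-a).round(2))
E
```

```text
16.85 [608.05870636 -91.41621173 282.8055129 ] [ 3.47095476  3.48986897 -1.62798175] [[ 0.233  0.008  0.973]
 [-0.973  0.001  0.233]
 [ 0.001 -1.     0.007]]
top [(array([555., -37., 285.]), 0.73), (array([ 587., -100.,  285.]), 0.65)]
side [(array([ 581., -101.,  285.]), 0.56)]
ang -74.94040798814802 92.59632968990006
-76 -0.6 -1.7 0.0
-79 -0.6 -6.5 0.05
-82 -1.0 -11.3 0.1
-85 -1.6 -16.1 0.16
-88 -2.4 -20.9 0.21
-91 -3.5 -25.6 0.26
-94 -4.8 -30.2 0.31
-97 -6.4 -34.7 0.37
-100 -8.2 -39.2 0.42
-103 -10.2 -43.6 0.47
```

View pics/side7.png

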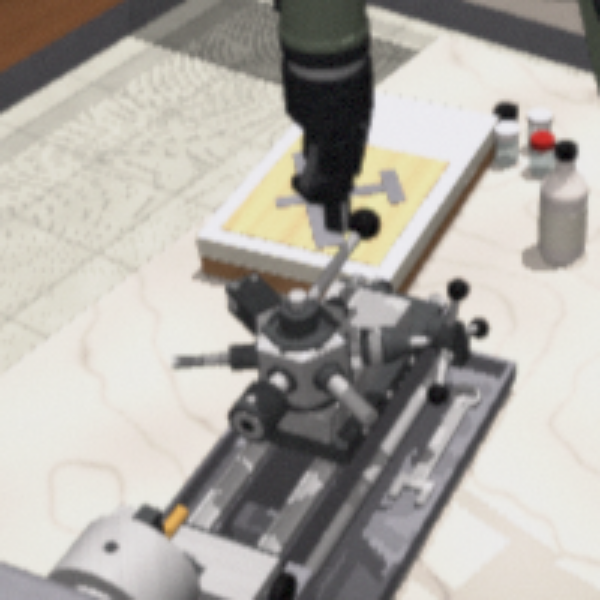

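The knob is following, now near -90° with about 5 N. I'll continue in finer steps until it reaches the stop.

Emit:
{"name": "step_arm", "arguments": {
  "increments": [
    [-1,-1,0,-4,0.03],
    [-1,-1,0,-8,0.07],
    [-1,-1,0,-12,0.11],
    [-1,-2,0,-16,0.16],
    [-1,-2,0,-19,0.19],
    [-1,-2,0,-21,0.21],
    [-1,-2,0,-21,0.21]
  ]
}}

```text
clock: 17.92
ee_pos: [584.9, -94.5, 280.2]
orientation: [0.507, -0.493, 0.492, -0.507]
force: [2.5, 1.3, 1.6]
gripper_width: -0.4
```

Emit:
{"name": "step_arm", "arguments": {
  "increments": [
    [-1,0,0,-2,0.02],
    [-1,0,0,-4,0.04],
    [-1,0,0,-4,0.04]
  ]
}}

```text
clock: 18.3
ee_pos: [583.6, -94.8, 280.3]
orientation: [0.496, -0.501, 0.504, -0.499]
force: [10.0, 1.9, -0.8]
gripper_width: 0.1
```

Emit:
{"name": "step_arm", "arguments": {
  "increments": [
    [-1,0,0,-2,0],
    [-1,0,0,-4,0],
    [-1,0,0,-4,0]
  ]
}}

```text
clock: 18.68
ee_pos: [583.3, -94.8, 280.6]
orientation: [0.493, -0.499, 0.507, -0.501]
force: [20.0, 0.8, -3.8]
gripper_width: 0.3
```

```bash
python3 - <<'E'
from fit import *
s=bot.read_state();print(s["clock"],s["ee_pos"],s["force"])
x=np.load("fit.npy");x[3]=0;x[4]=0
x2,pos=fit(x,cams=("side","top"),verbose=False,reps=2)
for n in ("top","side"):
    c=optics.camera(n)
    print(n,[(px2w(c,*r["location"],z=285).round(),round(r["conf"],2)) for r in pinpoint(n,"clamp_knob")])
    cv2.imwrite(f"pics/{n}8.png",cv2.resize(c["image"][110:310,130:330,::-1],None,fx=3,fy=3))
E
```

```text
18.675 [583.32888078 -94.75398949 280.5924285 ] [19.97009568  0.84434736 -3.7922749 ]
c [ 5.847e+02 -5.000e-01] heading 100.5 turret -1.1 clamp -0.029
top [(array([ 558., -394.,  285.]), 0.7), (array([554., -94., 285.]), 0.59), (array([541., 174., 285.]), 0.49)]
side [(array([554., -88., 285.]), 0.73)]
```

View pics/side8.png

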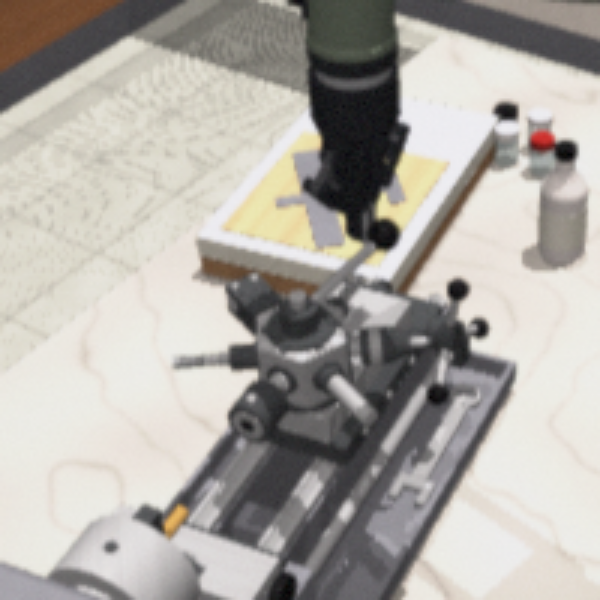

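The lever is hard against its stop: 20 N with no further travel, and the fitted clamp angle is about 0. I'll back off and rise.

Emit:
{"name": "step_arm", "arguments": {
  "increments": [
    [-1,0,0,10,0],
    [-1,0,0,28,0],
    [-1,0,-20,35,0],
    [-1,0,-70,35,0],
    [-1,0,-120,45,0],
    [-1,0,-130,60,0],
    [-1,40,-130,70,0],
    [-1,80,-130,70,0],
    [-1,100,-130,70,0],
    [-1,100,-130,70,0]
  ]
}}

```text
clock: 22.12
ee_pos: [645.4, -196.6, 409.5]
orientation: [-0.497, 0.504, -0.503, 0.496]
force: [-0.4, -0.5, 0.1]
gripper_width: 0.2
```

```bash
python3 - <<'E'
from fit import *
s=bot.read_state();print(s["clock"],s["ee_pos"],s["force"])
x=np.load("fit.npy");x[3]=0;x[4]=0
x2,pos=fit(x,cams=("side","top"),verbose=False,reps=3)
for n in ("top","side"):
    c=optics.camera(n)
    print(n,[(px2w(c,*r["location"],z=285).round(),round(r["conf"],2)) for r in pinpoint(n,"clamp_knob")])
    cv2.imwrite(f"pics/{n}9.png",cv2.resize(c["image"][110:310,100:330,::-1],None,fx=3,fy=3))
E
```

```text
22.125 [ 645.43632749 -196.57708177  409.4617889 ] [-0.44274853 -0.45390074  0.09211418]
c [ 5.821e+02 -5.000e-01] heading 99.5 turret -0.4 clamp 0.067
top []
side [(array([560., -89., 285.]), 0.61), (array([376., 105., 285.]), 0.25)]
```

View pics/top9.png

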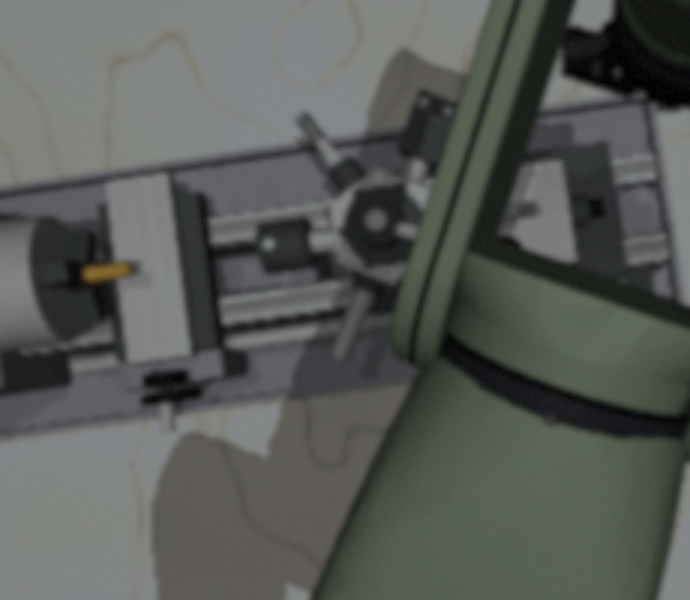

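View pics/side9.png

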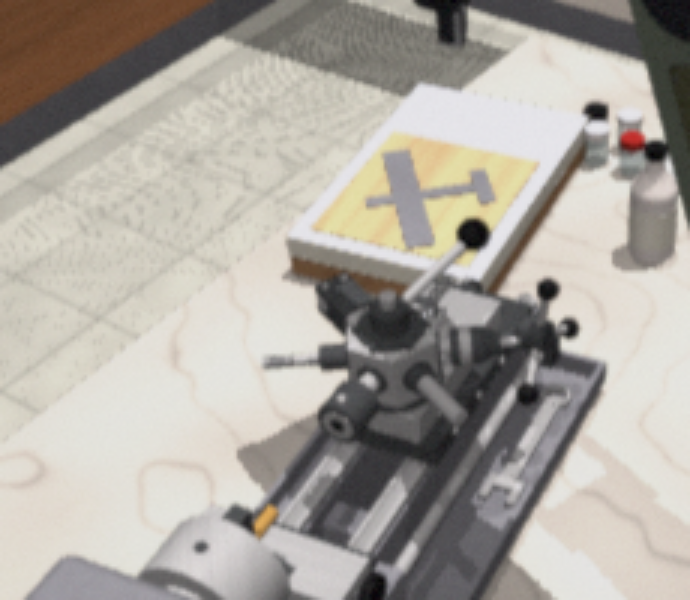

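The lever's pixels are unchanged after release. The arm hides it from the top camera, so I'll clear it and take a last precise check.

Emit:
{"name": "step_arm", "arguments": {
  "increments": [
    [-1,40,0,-30,0],
    [-1,85,0,-60,0],
    [-1,130,0,-90,0],
    [-1,175,0,-120,0],
    [-1,215,0,-150,0],
    [-1,240,0,-180,0],
    [-1,240,0,-200,0],
    [-1,240,0,-200,0]
  ]
}}

```text
clock: 26.32
ee_pos: [442.4, -433.7, 411.0]
orientation: [0.497, -0.503, 0.504, -0.497]
force: [0.8, -0.3, 0.1]
gripper_width: -0.1
```

```bash
python3 - <<'E'
from fit import *
s=bot.read_state();print(s["clock"],s["ee_pos"],s["force"])
x=np.load("fit.npy");x[3]=0;x[4]=0
x2,pos=fit(x,cams=("side","top"),verbose=False,reps=3)
for n in ("top","side"):
    c=optics.camera(n)
    print(n,[(px2w(c,*r["location"],z=285).round(),round(r["conf"],2)) for r in pinpoint(n,"clamp_knob")])
    for t in ("die_face","rod_end"): print(t,[(px2w(c,*r["location"],z=205).round(),round(r["conf"],2)) for r in pinpoint(n,t)[:2]])
    im=c["image"][:,:,::-1].copy()
    u0,v0=(180,130) if n=="top" else (190,140)
    z=cv2.resize(im[v0:v0+120,u0:u0+160],None,fx=5,fy=5,interpolation=2)
    # predicted knob for q=0 (green), .15 (red), with fixed best fit centre
    for q,col in ((0,(0,255,0)),(.15,(0,0,255))):
        p=w2px(c,pos([583.5,-1,np.radians(100.2),0,q],"clamp_knob")); cv2.circle(z,tuple(int(k) for k in (p-[u0,v0])*5),4,col,-1)
    cv2.imwrite(f"pics/{n}10.png",z)
E
```

```text
26.325 [ 442.38820957 -433.70591279  411.00142046] [ 0.79598551 -0.2850441   0.06396798]
c [ 5.829e+02 -5.000e-01] heading 99.5 turret 0.3 clamp -0.004
top [(array([563., -96., 285.]), 0.81)]
die_face [(array([570.,  94., 205.]), 0.67)]
rod_end [(array([544., 203., 205.]), 0.83)]
side [(array([554., -91., 285.]), 0.63), (array([ 417., -147.,  285.]), 0.41)]
die_face [(array([563.,  81., 205.]), 0.56)]
rod_end [(array([551., 196., 205.]), 0.96), (array([576.,  -4., 205.]), 0.66)]
```

View pics/top10.png

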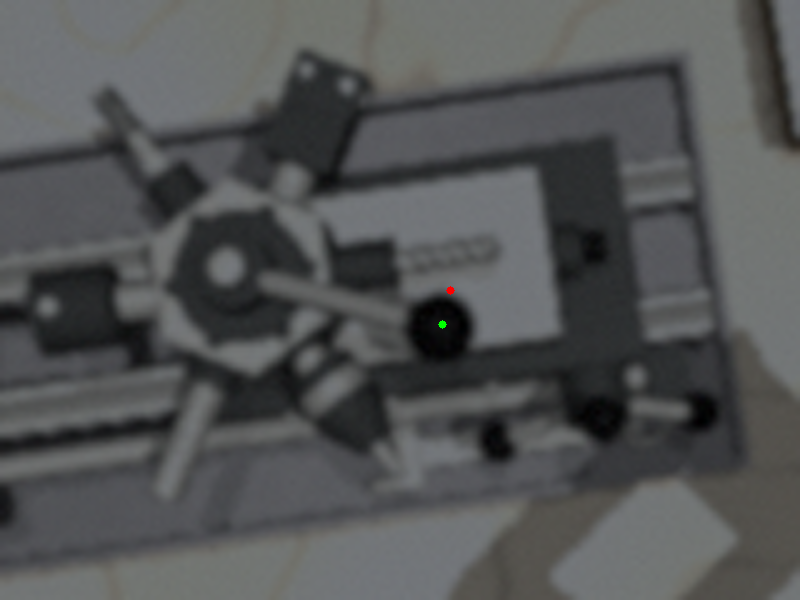

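View pics/side10.png

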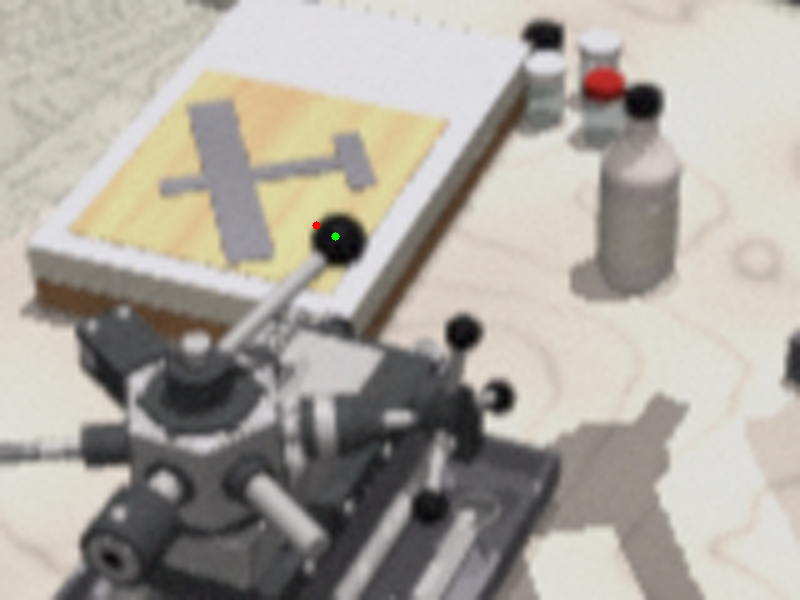

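In both views the knob (top 440,327; side 338,238) sits on the predicted tight position (green dot). The die holder points along the spindle at the rod, so I'll hand in.

```bash
python3 -c "
from rig import bot
print(bot.close_job())"
```

```text
the job is handed in; nothing more can be done
None
```

I turned the turret one click clockwise so the die holder points at the rod, swung the clamp lever clockwise to its stop, and handed the job in at about 27 s. No verdict was reported.

- **Turret:** I pushed the die holder round with shut fingers until the turret clicked into its notch. The last camera fit put it at 0.3° from straight.
- **Clamp:** I pushed the knob until it stopped moving at 20 N, which is well above the 3 to 4 N it takes to swing. After I let go, the fit gave -0.004 rad, and both cameras showed the knob where it should be when tight.
- **Other objects:** The arm stayed clear of the bottle, spanner and parts tray. It touched nothing at the end, with a force reading of about 0.

One earlier fit gave the clamp at +0.067 rad, but the top camera's view of the knob was blocked then. The clear view settled it at 0 within about 0.03 rad. Single point detections scattered by up to about 10 mm.

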